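# Turn the swivel vise to the white pin and lock it

## Task

Turn the swivel vise by pushing its long steel turning arm sideways with one finger until the red pointer points at the white index pin, then with one finger push the black-knobbed lock lever all the way round to its locked stop, and come clear with the pointer still on the white pin. Do not put the lever over before the pointer is on the pin. Only push: do not take the arm or the lever between the fingers, do not touch the spreading board or its butterfly, and leave the loose things on the desk where they are.

Things in the scene. Friction and masses are not known exactly. Their poses are not given: they have to be found in the camera images.
- vise: Fixed vise base: oak foot board 270 x 420 x 18 mm (spans x -160 to 110, y -145 to 275 mm) under a round iron flange, 206 mm across, grey top at 40 mm. Origin on the desk surface on the vertical swivel axis; z up, x towards the index pins, y towards the lock lever (pillar at x -50, y 205 mm). The green jaws turn on it and reach 100 mm height.
- swivel (a joint): Angle of the vise head (jaws, board, pointer, turning arm) about the vertical axis, rad, anticlockwise from above; 0 when the pointer lies along the base's x; stops at -1.0 and 1.0. Stiff from friction, no spring: stays where it is left, does not coast; about 3.5 N at spoke_end turns it.
- pointer_tip (a point): Sharp tip of the red pointer, 70 mm out from the swivel axis, 51 mm above the desk. Its frame turns with the vise head: x points outwards along the pointer, z up. The pointer points at a pin when the pin's centre has y = 0 in this frame.
- spoke_end (a point): Place to push: on the turning arm's centre line, 128 mm from the swivel axis, opposite the pointer, 78 mm above the desk. Axes as pointer_tip; the arm runs out along -x. Round steel bar 12 mm thick, level from 100 to 150 mm from the axis, cranked down to 47 mm height nearer in. Under it the foot board (top 18 mm). The jaws' screw reaches 70 mm from the axis, 70 mm up.
- white_pin: White upright index pin fixed in the flange, 12 mm thick, 24 mm tall, centre 76 to 96 mm from the swivel axis; the origin is the centre of its foot, 40 mm above the desk. This is the pin to point at. It stands on either side of the flange's middle.
- black_pin: Black pin of the same kind on the other side: not the one to point at.
- lock (a joint): Angle of the lock lever about its vertical pivot, rad: 0 free (swung outwards from the vise), growing anticlockwise from above as its end swings inwards; 1.3 is the locked stop. Starts between 0 and 0.2. Stiff from friction (about 2.2 N at lock_end), stays where it is left.
- lock_end (a point): Place to push on the lock lever: on its centre line 68 mm from its pivot, 68 mm above the desk. x points outwards along the lever, y the way it moves as it locks. Round level steel bar 12 mm thick with a black ball 22 mm across centred 88 mm from the pivot. At mid swing it lies along the base's -x.
- lock_pivot (a point): On the lever's vertical pivot axis at the lever's height, 68 mm above the desk; steel hub 30 mm across.
- board: Cork-faced spreading board 60 x 220 mm held in the green jaws across the pointer direction, with an orange and yellow butterfly pinned on it. Origin under its centre, on the swivel axis 90 mm up; top at 104 mm, pin heads at 116 mm. Turns with the head (circle of 114 mm radius). Must not be touched.
- jar: Loose ribbed glass relaxing jar with greenish ground lid, 80 mm across, 93 mm tall, upright. Leave alone.
- spot_plate: Loose white porcelain spot plate 70 x 105 x 12 mm. Leave alone.
- caliper: Loose steel vernier caliper, 230 mm long, 8 mm thick, lying flat. Leave alone.
- probe: Loose chrome dissecting probe, 160 mm long, 8 mm thick, lying on the desk. Leave alone.
- vial: Loose small capped glass vial with a blue cap, 26 mm across, 62 mm tall, upright. Leave alone.
- pin_box: Loose box of pins, blue lid, 87 x 62 x 32 mm. Leave alone.

How it is judged:
On the way, in this order (a step that is already met when the one before it is completed fails the run):
1. the red pointer points at the white pin while the lock lever is still free (y of white_pin in the frame of pointer_tip between -0.006 and 0.006 m and x of white_pin in the frame of pointer_tip above -0.01 m and value of joint lock below 0.4 rad and velocity of joint swivel between -0.05 and 0.05 rad/s), for 0.3 s.
2. the lock lever is at its locked stop with the pointer still on the white pin (y of white_pin in the frame of pointer_tip between -0.006 and 0.006 m and x of white_pin in the frame of pointer_tip above -0.01 m and value of joint lock above 1.18 rad), for 0.2 s.
At the end, for the whole second after the job is handed in: The pointer's line passes within 6 mm of the white pin's centre (inside the pin's width), the lock lever is within 0.12 rad of its locked stop, both at rest, and every loose thing is within 20 mm of where it began (all of step 2 and velocity of joint swivel between -0.02 and 0.02 rad/s and velocity of joint lock between -0.05 and 0.05 rad/s and distance of each of jar, spot_plate, caliper, probe, vial, pin_box from where it was at the start of the episode below 0.02 m); the robot touches nothing.
It fails at once if the lock lever is put over while the pointer is off the white pin (value of joint lock above 0.6 rad and (y of white_pin in the frame of pointer_tip above 0.008 m or y of white_pin in the frame of pointer_tip below -0.008 m)).
It fails at once if the spreading board or its butterfly is touched (contact force between any of the fingers, the arm and board above 1 N).
It fails at once if the turning arm is taken between the fingers (y of the grasp point in the frame of spoke_end between -0.006 and 0.006 m and x of the grasp point in the frame of spoke_end between -0.035 and 0.035 m and z of the grasp point in the frame of spoke_end below 0.014 m and contact force between the fingers and vise above 1 N).
It fails at once if the lock lever is taken between the fingers (y of the grasp point in the frame of lock_end between -0.006 and 0.006 m and x of the grasp point in the frame of lock_end between -0.035 and 0.035 m and z of the grasp point in the frame of lock_end below 0.014 m and contact force between the fingers and vise above 1 N).
It fails at once if a loose thing is lifted, carried or shoved away (distance of any of jar, spot_plate, caliper, probe, vial, pin_box from where it was at the start of the episode above 0.02 m).
It also fails if it takes over 58 s, if anything falls off the work surface, if the arm or the gripper's body presses on something with over 40 N, if the wrist force passes 120 N, or if a joint passes its speed limit or range.

## Robot

A 7-joint arm with a two-finger parallel gripper is mounted at the origin on the work surface. World frame = base frame: x ahead of the robot, y to its left, z up, the work surface at z = 0. Lengths are in m, angles in rad, forces in N, time in s.
With the tool pointing down it reaches from about 0.425 to 0.925 m from the base axis. Payload 6.8 kg.
Tool frame: the origin (TCP) lies at the very end of the fingers, on their centre line; the grasp point (between the pads) lies 19 mm behind it; z points along the fingers, y is the line along which they close (so a half turn about z gives the same grasp; the last joint's range is limited). The gripper opens to 85 mm and grips with 20 to 120 N. Pads are 22 mm wide; open, the fingers measure 114 mm over their backs; the gripper's body (76 mm by 85 mm) begins 54 mm behind the grasp point. The pads swing forward as they close: fully open they stand 13 mm farther back than shut.
Start: joints at [-1.348, 0.477, 0.022, 1.555, -0.011, 1.109, -0.083], TCP at [0.219, 0.638, 0.231] pointing down, gripper open.
Joint ranges: [-2.96, 2.96], [-0.34, 2.1], [-1.41, 1.46], [0.24, 2.44], [-1.37, 4.51], [0.17, 1.92], [-2.96, 2.96]. Speed limits (rad/s): [2.39, 2.39, 3.14, 3.14, 3.14, 3.14, 3.14].

## Interface

Orientations are given as a rotation vector (axis times angle).
In Python, from bench import monitor, optics, r gives the robot as it stands.
- The arm moves only by the shell command python3 -m crank 'ROWS' [OPENING] [FORCE]. ROWS is JSON, a list of rows, each a list of 2 entries, a list of its own where there are three numbers: the shift along the tool's x, y, z in cm, then the turn, a rotation vector about the tool's x, y, z in rad. A call has 1 to 5 rows; each row shifts and turns the commanded pose from where the row before left it, along the tool's axes as they then stand; what a row does not reach is not made up. A row lasts 1/10 s, in which the tool goes at most 50 mm and 8.59 degrees, less where a joint would pass 70% of its speed; a pose out of reach is approached as far as the arm can. A call is refused whole if a number of a shift passes 5 or a number of a turn 0.15, either way. A call with a gripper value outside its range is refused whole. OPENING is the finger opening in cm, from 0 to 8.54, set as the call begins (- or left out, the last holds). The fingers move at their own pace and stop on an object; FORCE is the grip in N (left out, the last holds). Time passes only in rows, so rows that do not move let the fingers close. It gives the time, the measured TCP pose, the force, the opening and the grip force at its end, in the units of the state.
- monitor.get_obs(): the state, without advancing time (a new reading comes with each control period).
- optics.grab_frame(name): name is "scene" or "side" or "wrist"; returns (picture, depth): 400x640x3 uint8, red, green, blue; 400x640 float32, m along the optical axis (not along the pixel's ray), 0 where there is no reading.
- optics.camera_model(name): a dict with "vertical_fov" (degrees; the focal length in pixels is half the picture's height over the tangent of half this angle, whatever the lens; pixels are square), "cx", "cy" (the principal point, pixels), "R" (3x3) and "t" (3): a world point X has camera coordinates R X + t; the wrist camera has in their place "hand_eye" (4x4, takes a point from camera to tool coordinates, whose origin is the TCP and whose axes are the flange's). Camera axes: x right, y down, z forward; pixel columns grow to the right and rows downward; lengths in m; the calibration is good to about 2 mm. The wrist camera is an equidistant fisheye: a pixel r from the principal point sees the ray r / f radians off the axis. A picture is of the moment at which its call begins: read the wrist's pose just before it. camera_model takes no time and is no camera call.
- r.hand_in(): hands the job in; it is judged then, once.
The state is a dict: "clock": time; "joints": joint angles; "qvel": joint speeds; "tau": joint torques, N m; "tcp_pos": TCP position; "orientation": TCP orientation; "contact_force": force on the tool from outside, world axes, zero at the start; "moment": the same for the moment, N m; "grip_width": finger opening in m; "gripper_force": force on a finger pad.
Only numpy, scipy, OpenCV 4.12 (cv2) and the standard library are available. Lean on these libraries where they do the work, as an engineer would, in place of code of your own. Each camera call takes 0.05 s, during which the arm holds its last target. There are 200 camera calls.

## Working session

There is one attempt and no reset: what is moved stays moved. The work goes in short steps, Python scripts to look and compute and a shell command to move; the robot and the scene stay as the last step left them, time stands still between calls to the robot, and variables do not carry over. Pictures are saved under pics/ and viewed, at most 10 in all, crops included, and the job is handed in when it is done.

```bash
mkdir -p pics; cat > h.py <<'E'
import numpy as np, cv2
from bench import monitor, optics, r
from scipy.spatial.transform import Rotation as Ro
def f(m): return 200/np.tan(np.radians(m['vertical_fov'])/2)
def cloud(name):
    m=optics.camera_model(name); im,d=optics.grab_frame(name)
    v,u=np.mgrid[0:400,0:640]; k=f(m)
    P=np.stack([(u-m['cx'])/k*d,(v-m['cy'])/k*d,d],-1)
    return im,d,(P-m['t'])@np.array(m['R'])
def save(im,n): cv2.imwrite('pics/'+n,cv2.cvtColor(im,cv2.COLOR_RGB2BGR))
E
python3 - <<'E'
from h import *
s=monitor.get_obs(); print(s)
for n in('scene','side'):
    im,d,P=cloud(n); save(im,n+'0.png'); np.savez('/tmp/'+n,im=im,d=d,P=P)
    m=optics.camera_model(n); print(n,-np.array(m['R']).T@m['t'],f(m),m['cx'],m['cy'])
print(optics.camera_model('wrist'))
E
```

```text
{'clock': 0.0, 'joints': array([-1.34807113,  0.47783146,  0.02230767,  1.55645958, -0.01147846,
        1.10929618, -0.08311555]), 'qvel': array([-0.00026618,  0.00033755, -0.00025794, -0.0011807 ,  0.00084305,
       -0.0003352 , -0.00035416]), 'tau': array([-8.26632840e-04, -5.96467781e+01,  1.60731744e+00, -2.81208014e+01,
        1.23059523e-02,  9.28229594e-03,  2.78864547e-06]), 'tcp_pos': array([0.21906336, 0.63783145, 0.23030064]), 'orientation': array([-5.17197017e-01, -3.09855998e+00,  2.92075186e-03]), 'contact_force': array([ 0.02741691,  0.08007298, -0.48102493]), 'moment': array([-0.0062605 , -0.001388  ,  0.02131048]), 'gripper_force': 0.0, 'grip_width': 0.08547946822068087}
scene [1.07682616 0.55329315 0.85905402] 464.49610083533565 321.2925857800259 193.12360474082988
side [0.39773708 0.93230266 0.80683839] 512.1434008981408 330.7579198961961 202.04018536526982
{'vertical_fov': 65.70646984690485, 'cx': 317.81101750169734, 'cy': 201.90279447206328, 'hand_eye': array([[ 1.44968220e-04, -9.60263767e-01, -2.79094030e-01,
         7.03266098e-02],
       [ 9.99999964e-01,  7.62314012e-05,  2.57139009e-04,
         1.39728817e-03],
       [-2.25645545e-04, -2.79094057e-01,  9.60263743e-01,
        -1.42032477e-01],
       [ 0.00000000e+00,  0.00000000e+00,  0.00000000e+00,
         1.00000000e+00]])}
```

View pics/scene0.png

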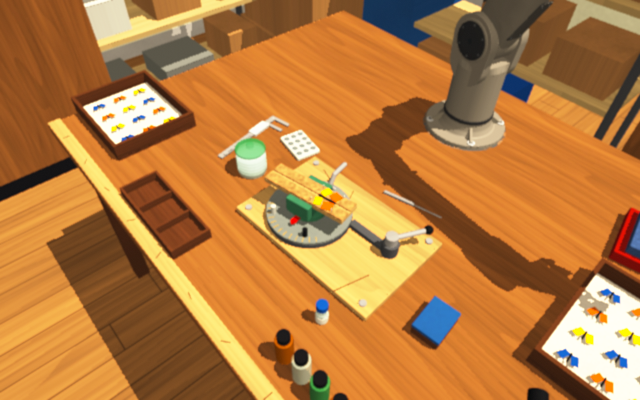

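View pics/side0.png

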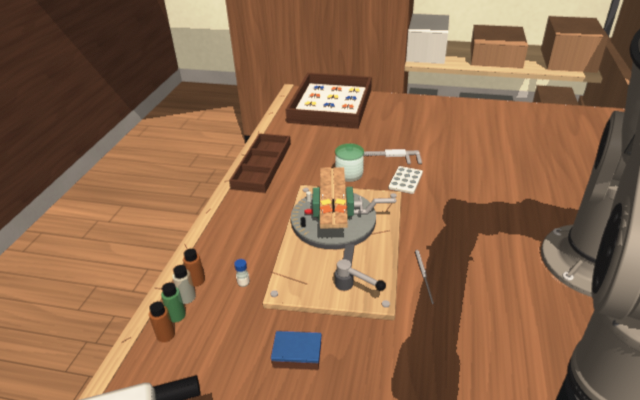

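The scene view shows the pointer (red, 294,220), the white pin (about 273,207), the black pin (305,232), the lever knob (430,230) and the turning arm (about 340,170). In the side view the arm end is at (393,200) and the knob at (381,285).

```bash
python3 - <<'E'
from h import *
S={n:dict(np.load(f'/tmp/{n}.npz')) for n in('scene','side')}
tiles=[]
for n,(x,y) in(('scene',(230,150)),('side',(270,160))):
    im,P=S[n]['im'],S[n]['P']
    tiles.append(cv2.resize(im[y:y+160,x:x+220] if n=='scene' else im[y:y+160,x:x+160],None,fx=2.1 if n=='scene' else 2.1,fy=3 if 0 else 2.1,interpolation=cv2.INTER_CUBIC))
    hsv=cv2.cvtColor(im,cv2.COLOR_RGB2HSV)
    H,Sa,V=[hsv[...,i].astype(int) for i in range(3)]
    roi=np.zeros(H.shape,bool); roi[y:y+160,x:x+220]=1
    M={'red':((H<5)|(H>174))&(Sa>170)&(V>120)&(P[...,2]<.07),
       'flange':(Sa<60)&(abs(P[...,2]-.04)<.005),
       'board18':(abs(P[...,2]-.018)<.004)&(Sa>60),
       'black':(V<50)&(P[...,2]>.045),
       'white':(V>170)&(Sa<50)&(P[...,2]>.045)&(P[...,2]<.075),
       'steel68':(Sa<60)&(abs(P[...,2]-.073)<.006)&(V>90),
       'steel78':(Sa<60)&(abs(P[...,2]-.083)<.005)&(V>90)}
    for k,m in M.items():
        m=(m&roi).astype(np.uint8)
        c,l,st,ce=cv2.connectedComponentsWithStats(m)
        for i in range(1,c):
            if st[i,4]>=6:
                q=P[l==i]; print(n,k,st[i,4],ce[i].round(),q.mean(0).round(4),'max z',q[:,2].max().round(3))
        if k in('flange','board18'):
            q=P[m>0][:,:2].astype(np.float32)*1000
            print(n,k,'circ',cv2.minEnclosingCircle(q),'rect',cv2.minAreaRect(q))
w=np.hstack([tiles[0],tiles[1]]); print(w.shape); cv2.imwrite('pics/crop1.png',w[...,::-1])
E
```

```text
scene red 51 [294. 220.] [6.537e-01 3.000e-04 5.260e-02] max z 0.058
scene flange 93 [252. 167.] [ 0.6169 -0.2181  0.04  ] max z 0.045
scene flange 39 [339. 191.] [ 0.5042 -0.0088  0.0403] max z 0.045
scene flange 1684 [304. 224.] [0.639  0.0166 0.0404] max z 0.045
scene flange 14 [269. 205.] [ 0.6641 -0.0832  0.0405] max z 0.043
scene flange 46 [388. 252.] [0.5501 0.199  0.0403] max z 0.045
scene flange circ ((588.6543579101562, -23.62244415283203), 238.6038360595703) rect ((597.9490966796875, -25.066497802734375), (444.0355224609375, 203.56527709960938), 80.17181396484375)
scene board18 516 [316. 170.] [ 0.4828 -0.1221  0.0185] max z 0.022
scene board18 1934 [374. 211.] [0.471  0.0783 0.0186] max z 0.022
scene board18 7035 [350. 259.] [0.6142 0.1437 0.0185] max z 0.022
scene board18 circ ((560.4990234375, 10.357648849487305), 276.86138916015625) rect ((573.3617553710938, 2.22003173828125), (272.42230224609375, 522.3705444335938), 3.728705406188965)
scene black 32 [429. 229.] [0.4607 0.2299 0.077 ] max z 0.081
scene black 28 [304. 232.] [0.6625 0.0465 0.0583] max z 0.067
scene black
[... 2172 characters left out ...]
0. 207.] [ 0.5369 -0.0177  0.0659] max z 0.075
side white 11 [356. 211.] [ 0.5471 -0.0207  0.0494] max z 0.052
side white 8 [341. 262.] [0.5443 0.1822 0.074 ] max z 0.075
side white 8 [342. 265.] [0.5409 0.1932 0.0744] max z 0.075
side white 103 [362. 275.] [0.4964 0.2105 0.0712] max z 0.075
side steel68 12 [350. 160.] [ 0.5956 -0.2084  0.07  ] max z 0.072
side steel68 74 [359. 204.] [ 0.541  -0.0201  0.0718] max z 0.078
side steel68 30 [385. 201.] [ 0.481  -0.0335  0.0772] max z 0.079
side steel68 20 [373. 203.] [ 0.5087 -0.0279  0.0723] max z 0.079
side steel68 280 [353. 271.] [0.5169 0.2025 0.0727] max z 0.079
side steel78 60 [384. 200.] [ 0.4822 -0.0342  0.0806] max z 0.085
(336, 798, 3)
```

View pics/crop1.png

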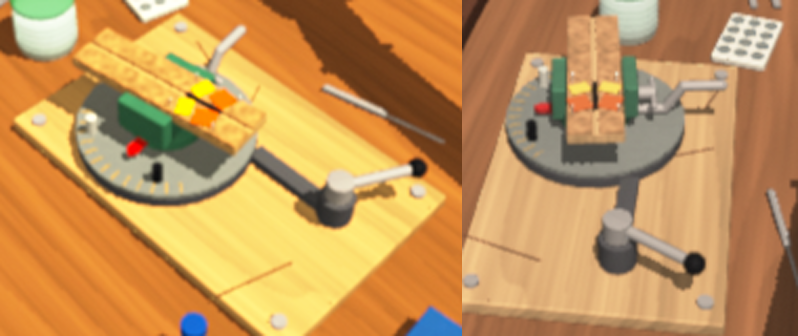

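```bash
python3 - <<'E'
from h import *
from scipy.optimize import least_squares
for n in('scene','side'):
    z=np.load(f'/tmp/{n}.npz'); im,P,d=z['im'],z['P'],z['d']
    m=optics.camera_model(n);k=f(m);R=np.array(m['R']);c=-R.T@m['t']
    def ray(uv,h):
        uv=np.atleast_2d(uv); D=np.c_[(uv-[m['cx'],m['cy']])/k,np.ones(len(uv))]@R
        return (c+D*((h-c[2])/D[:,2])[:,None])[:,:2]
    hsv=cv2.cvtColor(im,cv2.COLOR_RGB2HSV); S=hsv[...,1].astype(int)
    near=np.hypot(P[...,0]-.59,P[...,1])<.35
    # flange: low-sat, above 33mm
    g=((abs(P[...,2]-.039)<.006)&(S<70)&(np.hypot(P[...,0]-.59,P[...,1])<.13)).astype(np.uint8)
    cn=max(cv2.findContours(g,0,1)[0],key=cv2.contourArea)
    hull=cv2.convexHull(cn)[:,0].astype(float); q=ray(hull,.04)
    s=least_squares(lambda p:np.hypot(*(q-p[:2]).T)-.103,[.59,0],loss='soft_l1',f_scale=.001); print(n,'flange C',s.x.round(4),(s.fun*1000).round(0))
    b=((abs(P[...,2]-.018)<.006)&(S>60)&near&(P[...,2]>.008)).astype(np.uint8)
    b=cv2.morphologyEx(b,cv2.MORPH_OPEN,np.ones((3,3)))
    cn=cv2.findContours(b,0,1)[0]; big=np.vstack([x for x in cn if cv2.contourArea(x)>300])[:,0]
    q=(ray(big,.018)*1000).astype(np.float32); rc=cv2.minAreaRect(q); print('rect',rc); 
    print(cv2.boxPoints(rc).round(0).tolist())
    V=hsv[...,2].astype(int)
    # hub/lever/arm pixels
    for nm,mask in(('lever',(abs(P[...,2]-.072)<.007)&(S<70)&(P[...,1]>.15)&(P[...,1]<.26)&(P[...,0]<.56)),('arm',(P[...,2]>.074)&(P[...,2]<.09)&(S<70)&(P[...,0]<.51)&(P[...,0]>.42)&(P[...,1]<.1)&(P[...,1]>-.15))):
        pts=P[mask]; vx,vy,x0,y0=cv2.fitLine(pts[:,:2].astype(np.float32),cv2.DIST_HUBER,0,.01,.001)[:,0]
        t=(pts[:,:2]-[x0,y0])@[vx,vy]; print(nm,len(pts),'dir',np.degrees(np.arctan2(vy,vx)).round(1),'ctr',x0.round(4),y0.round(4),'ends',(np.array([x0,y0])+np.array([[t.min()],[t.max()]])*[vx,vy]).round(4).tolist(),pts[:,2].max().round(3))
E
```

```text
scene flange C [ 0.6018 -0.0074] [-2. -4. -3. -2. -2. -2. -0.  0.  1.  0.  2.  1.  0. -0.  0.  1. -1. -1.
 -1. -1. -3. -1. -0.  1.  1. -0.]
rect ((572.2061157226562, 54.46623229980469), (272.76068115234375, 421.70172119140625), 3.6724853515625)
[[423.0, 256.0], [450.0, -165.0], [722.0, -147.0], [695.0, 274.0]]
lever 263 dir -23.6 ctr 0.5103 0.206 ends [[0.4538, 0.2306], [0.5527, 0.1875]] 0.079
arm 67 dir 13.0 ctr 0.4861 -0.0335 ends [[0.4569, -0.0402], [0.5097, -0.0281]] 0.087
side flange C [ 0.6005 -0.0041] [-1. -0. -2. -1. -1. -1. -1.  0. -0. -0. -0. -0. -0.  2.  2.  0. -0. -2.
 -2. -2. -2. -1. -0.  0. -0. -1. -9.]
rect ((571.4689331054688, 57.98927307128906), (268.0384826660156, 417.7105712890625), 3.7035531997680664)
[[424.0, 258.0], [451.0, -159.0], [719.0, -142.0], [692.0, 275.0]]
lever 364 dir -24.9 ctr 0.5073 0.2077 ends [[0.451, 0.2338], [0.5525, 0.1867]] 0.079
arm 91 dir 10.9 ctr 0.4893 -0.0325 ends [[0.4568, -0.0387], [0.5104, -0.0284]] 0.085
```

```bash
python3 -m crank '[[[0,0,0],[0,0,-0.11]],[[0,0,0],[0,0,-0.11]],[[0,0,0],[0,0,-0.11]],[[0,0,0],[0,0,0]]]' 0 20; python3 -m crank '[[[-3.5,-3.5,0],[0,0,0]],[[-3.5,-3.5,0],[0,0,0]],[[-3.5,-3.5,0],[0,0,0]],[[-3.5,-3.5,0],[0,0,0]],[[-3.5,-3.5,0],[0,0,0]]]'
```

```text
clock: 0.5
tcp_pos: [0.2192, 0.6381, 0.2308]
orientation: [0.0, -3.141, 0.001]
contact_force: [-0.3, 0.3, -0.1]
grip_width: 0.0281
gripper_force: 0.0
clock: 1.0
tcp_pos: [0.3952, 0.4616, 0.2312]
orientation: [-0.006, -3.141, 0.0]
contact_force: [-0.1, 0.4, 0.1]
grip_width: -0.0001
gripper_force: 0.0
```

```bash
python3 - <<'E'
from h import *
C=np.array([.601,-.0065])
M={}
for n in('scene','side'):
    z=np.load(f'/tmp/{n}.npz'); im,P=z['im'],z['P']
    m=optics.camera_model(n);k=f(m);R=np.array(m['R']);c=-R.T@m['t']
    hsv=cv2.cvtColor(im,cv2.COLOR_RGB2HSV).astype(int);H,S,V=hsv[...,0],hsv[...,1],hsv[...,2]
    D=np.hypot(P[...,0]-C[0],P[...,1]-C[1])
    for nm,mk in(('white',(S<60)&(V>150)&(P[...,2]>.045)&(P[...,2]<.07)&(D<.11)&(P[...,0]>.64)),('black',(V<60)&(P[...,2]>.045)&(P[...,2]<.07)&(D<.11)&(P[...,0]>.63))):
        v,u=np.nonzero(mk); M[n,nm]=(c,(np.array([(u.mean()-m['cx'])/k,(v.mean()-m['cy'])/k,1])@R)); print(n,nm,len(u))
for nm in('white','black'):
    (a,p),(b,q)=M['scene',nm],M['side',nm]
    s=np.linalg.lstsq(np.c_[p,-q],b-a,rcond=None)[0]; x=(a+s[0]*p+b+s[1]*q)/2
    w=x[:2]-C; print(nm,x.round(4),'r',np.hypot(*w).round(4),'ang',np.degrees(np.arctan2(w[1],w[0])).round(1))
E
```

```text
scene white 38
scene black 33
side white 30
side black 30
white [ 0.6709 -0.0521  0.0572] r 0.0835 ang -33.1
black [0.6613 0.0455 0.0548] r 0.0797 ang 40.8
```

```bash
python3 -m crank '[[[-3,-4,0],[0,0,0]],[[-3,-4,0],[0,0,0]],[[-3,-4,0],[0,0,0]],[[0,-5,0],[0,0,0]],[[0,-5,0],[0,0,0]]]'; python3 -m crank '[[[0,-5,0],[0,0,0]],[[0,-5,0],[0,0,0]],[[0,-5,0],[0,0,0]],[[0,-5,0],[0,0,0]],[[0,-5,0],[0,0,0]]]';python3 -m crank '[[[0,-5,0],[0,0,0]],[[0,-1.7,3],[0,0,0]],[[0,0,3],[0,0,0]],[[0,0,0],[0,0,0]],[[0,0,0],[0,0,0]]]'
```

```text
clock: 1.5
tcp_pos: [0.4844, 0.2409, 0.2309]
orientation: [-0.008, -3.141, 0.0]
contact_force: [1.0, 0.0, -0.1]
grip_width: 0.0003
gripper_force: 0.0
clock: 2.0
tcp_pos: [0.4833, -0.0087, 0.2314]
orientation: [0.006, 3.141, 0.001]
contact_force: [1.0, -0.3, 0.3]
grip_width: -0.0001
gripper_force: 0.0
clock: 2.5
tcp_pos: [0.4835, -0.0734, 0.1715]
orientation: [-0.003, -3.14, -0.0]
contact_force: [0.2, 0.4, 0.1]
grip_width: -0.0003
gripper_force: 0.0
```

```bash
python3 -m crank '[[[0,0,3],[0,0,0]],[[0,0,3],[0,0,0]],[[0,0,3],[0,0,0]],[[0,0,1.9],[0,0,0]],[[0,0,0],[0,0,0]]]'; python3 - <<'E'
from h import *
a,_=optics.grab_frame('wrist'); b,_=optics.grab_frame('side')
save(np.hstack([cv2.resize(a,(480,300)),cv2.resize(b[140:320,250:442],(320,300))]),'w1.png')
E
```

```text
clock: 3.0
tcp_pos: [0.4834, -0.0728, 0.0617]
orientation: [-0.0, -3.14, -0.001]
contact_force: [-0.4, 0.5, 0.4]
grip_width: -0.0003
gripper_force: 0.0
```

View pics/w1.png

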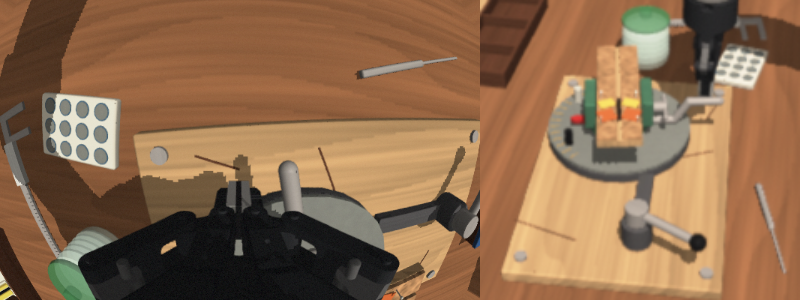

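```bash
python3 -m crank '[[[0,1.2,0],[0,0,0]],[[0,1.2,0],[0,0,0]],[[0.2,1,0],[0,0,0]],[[0.2,1,0],[0,0,0]],[[0.2,1,0],[0,0,0]]]'; python3 -m crank '[[[0,1,0],[0,0,0]],[[0,1,0],[0,0,0]],[[-0.2,1,0],[0,0,0]],[[-0.2,1,0],[0,0,0]],[[0,0,0],[0,0,0]]]'
cat > arm.py <<'E'
from h import *
C=np.array([.601,-.0065])
for n in('side','scene'):
    im,d,P=cloud(n); S=cv2.cvtColor(im,cv2.COLOR_RGB2HSV)[...,1].astype(int)
    D=np.hypot(P[...,0]-C[0],P[...,1]-C[1])
    m=(P[...,2]>.074)&(P[...,2]<.09)&(S<70)&(D>.1)&(D<.15)&(P[...,0]<.56)&(P[...,1]<.16)&(im.max(-1)>100)
    p=P[m][:,:2]-C; print(n,'arm->pointer deg',len(p), (np.degrees(np.median(np.arctan2(-p[:,1],-p[:,0])))).round(1))
    save(im,f'{n}_{monitor.get_obs()["clock"]:.1f}.png')
E
python3 arm.py
```

```text
clock: 3.6
tcp_pos: [0.4788, -0.019, 0.0629]
orientation: [0.001, 3.139, -0.0]
contact_force: [2.4, -4.0, 0.1]
grip_width: 0.0002
gripper_force: 2.1
clock: 4.1
tcp_pos: [0.4817, 0.0224, 0.0621]
orientation: [0.003, -3.141, -0.001]
contact_force: [0.3, 0.1, 0.5]
grip_width: -0.0004
gripper_force: 0.1
side arm->pointer deg 89 -25.1
scene arm->pointer deg 73 -24.9
```

```bash
python3 -m crank '[[[0,0.7,0],[0,0,0]],[[0,0.7,0],[0,0,0]],[[0,0.4,0],[0,0,0]],[[0,0,0],[0,0,0]],[[0,0,0],[0,0,0]]]'; python3 arm.py; python3 - <<'E'
import cv2,glob,numpy as np,os
a=sorted(glob.glob('pics/side_*.png'),key=os.path.getmtime)[-1];b=sorted(glob.glob('pics/scene_*.png'),key=os.path.getmtime)[-1]
t=[cv2.resize(cv2.imread(p)[y:y+80,x:x+80],(400,400),interpolation=cv2.INTER_CUBIC) for p,x,y in((a,285,170),(b,255,180))]
cv2.imwrite('pics/c2.png',np.hstack(t))
E
```

```text
clock: 4.7
tcp_pos: [0.4815, 0.0388, 0.0622]
orientation: [-0.0, -3.141, -0.001]
contact_force: [-0.4, -0.4, -0.2]
grip_width: 0.0001
gripper_force: 0.5
side arm->pointer deg 73 -31.9
scene arm->pointer deg 73 -31.2
```

View pics/c2.png

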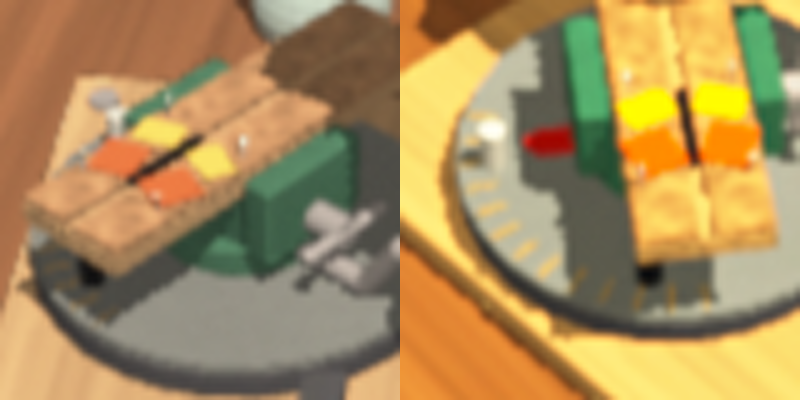

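```bash
python3 - <<'E'
from h import *
import glob,os
C=np.array([.601,-.0065])
m=optics.camera_model('scene');k=f(m);R=np.array(m['R']);c=-R.T@m['t']
def ray(u,v,h):
    D=np.array([(u-m['cx'])/k,(v-m['cy'])/k,1])@R; return (c+D*(h-c[2])/D[2])[:2]
im=cv2.imread(sorted(glob.glob('pics/scene_*.png'),key=os.path.getmtime)[-1])
hsv=cv2.cvtColor(im,cv2.COLOR_BGR2HSV).astype(int);H,S,V=hsv[...,0],hsv[...,1],hsv[...,2]
r=((H<6)|(H>172))&(S>150)&(V>70); r[:195]=0; r[225:]=0; r[:,:270]=0;r[:,300:]=0
v,u=np.nonzero(r); q=np.array([ray(a,b,.053) for a,b in zip(u,v)])
print('red px',len(u),'mean ang',np.degrees(np.arctan2(*(q.mean(0)-C)[::-1])),'r',np.hypot(*(q-C).T).max())
vx,vy,x0,y0=cv2.fitLine(q.astype(np.float32),2,0,.01,.01)[:,0]; print('line dir',np.degrees(np.arctan2(vy,vx)))
w=(S<60)&(V>150); w[:200]=0;w[216:]=0;w[:,:266]=0;w[:,280:]=0
v,u=np.nonzero(w); print('white px',u.mean(),v.mean(),u.min(),u.max(),v.min(),v.max())
for uv,h in(((273.,205.6),.064),((u.mean(),v.mean()),.055),((273.5,209.2),.052)):
    p=ray(*uv,h)-C; print(h,p+C,np.hypot(*p),np.degrees(np.arctan2(p[1],p[0])))
E
```

```text
red px 49 mean ang -36.959756720125895 r 0.07002312940175387
line dir -39.1707
white px 273.244094488189 208.03937007874015 267 278 200 215
0.064 [ 0.67015441 -0.05695086] 0.08560152487635835 -36.11222070302598
0.055 [ 0.66978734 -0.05734594] 0.0855395099430172 -36.470914122036895
0.052 [ 0.6700296  -0.05632528] 0.08513309479891112 -35.821592562149846
```

```bash
python3 -m crank '[[[0,-2,0],[0,0,0]],[[0,0,-5],[0,0,0]],[[0,0,-5],[0,0,0]],[[0,0,-5],[0,0,0]],[[0,0,-4],[0,0,0]]]'; python3 -m crank '[[[-4.5,-1,0],[0,0,0]],[[-4.5,-1,0],[0,0,0]],[[-4.5,-1,0],[0,0,0]],[[-4.5,-1,0],[0,0,0]],[[-4.5,-1,0],[0,0,0]]]'; python3 -m crank '[[[0,0,0],[0,0,0]],[[0,0,0],[0,0,0]]]'; python3 - <<'E'
from h import *
s=monitor.get_obs(); a,d=optics.grab_frame('wrist'); np.savez('/tmp/w',im=a,d=d,p=s['tcp_pos'],o=s['orientation'])
save(a,'w2.png')
E
```

```text
clock: 5.3
tcp_pos: [0.4823, 0.0185, 0.2555]
orientation: [0.001, 3.139, 0.002]
contact_force: [0.9, 0.0, -0.5]
grip_width: -0.0002
gripper_force: 0.0
clock: 5.8
tcp_pos: [0.7085, -0.0315, 0.2523]
orientation: [-0.0, 3.141, 0.002]
contact_force: [0.3, -0.8, 0.9]
grip_width: 0.0002
gripper_force: 0.0
clock: 6.0
tcp_pos: [0.707, -0.0319, 0.2511]
orientation: [-0.001, -3.14, -0.0]
contact_force: [-0.7, -0.3, -0.4]
grip_width: -0.0001
gripper_force: 0.0
```

View pics/w2.png

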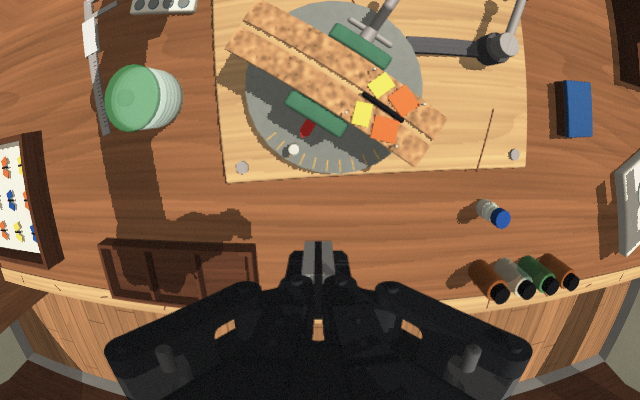

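The wrist view shows the red pointer at (307,128), the white pin top at (293,150) and the turning arm running up to (390,0). The pointer is close to the pin line, and I'll compute the offset.

```bash
cat > wr.py <<'E'
from h import *
def analyse(im,p,o):
    m=optics.camera_model('wrist');k=f(m);E=np.array(m['hand_eye']);T=np.eye(4);T[:3,:3]=Ro.from_rotvec(o).as_matrix();T[:3,3]=p;W=T@E
    def ray(uv,h):
        uv=np.atleast_2d(uv).astype(float)-[m['cx'],m['cy']];rr=np.hypot(*uv.T)[:,None]
        D=np.c_[uv/np.maximum(rr,1e-9)*np.sin(rr/k),np.cos(rr/k)]@W[:3,:3].T; c=W[:3,3]
        return (c+D*((h-c[2])/D[:,2])[:,None])[:,:2]
    hsv=cv2.cvtColor(im,cv2.COLOR_RGB2HSV).astype(int);H,S,V=hsv[...,0],hsv[...,1],hsv[...,2]
    yx=np.mgrid[0:400,0:640]; R=ray(np.c_[yx[1].ravel(),yx[0].ravel()],.053).reshape(400,640,2)
    near=lambda x,y,d:np.hypot(R[...,0]-x,R[...,1]-y)<d
    red=((H<6)|(H>172))&(S>150)&near(.65,-.04,.05)
    wh=(S<50)&(V>190)&near(.67,-.055,.018)
    uv=lambda k:np.argwhere(k)[:,::-1]
    a=ray(uv(red),.053); w=ray(uv(wh),.064)
    fl=((S<45)&(V>60)&near(.601,-.0065,.115)&(R[...,0]>.60)).astype(np.uint8)
    cn=max(cv2.findContours(fl,0,1)[0],key=cv2.contourArea); h=cv2.convexHull(cn)[:,0]; q=ray(h,.04)
    q=q[abs(np.hypot(*(q-[.601,-.0065]).T)-.103)<.012]
    from scipy.optimize import least_squares
    s=least_squares(lambda z:np.hypot(*(q-z).T)-.103,[.601,-.0065],loss='soft_l1',f_scale=.001); C=s.x
    vx,vy,x0,y0=cv2.fitLine(a.astype(np.float32),2,0,.01,.01)[:,0]
    ang=lambda p:np.degrees(np.arctan2(p[1],p[0]))
    wc=w.mean(0)
    print('red',len(a),a.mean(0).round(4),'axis',round(float(np.degrees(np.arctan2(vy,vx))),1),'ang',ang(a.mean(0)-C).round(1)); print('white',len(w),wc.round(4),'ang',ang(wc-C).round(1),'r',np.hypot(*(wc-C)).round(4)); print('C',C.round(4),len(q),np.abs(s.fun).max().round(4),'nominal C angs',ang(a.mean(0)-[.601,-.0065]).round(1),ang(wc-[.601,-.0065]).round(1)); print('red->white dir',ang(wc-a.mean(0)).round(1))
    return ray
if __name__=='__main__':
    z=np.load('/tmp/w.npz'); ray=analyse(z['im'],z['p'],z['o'])
    C=[.601,-.0065]
    for e in(ray([[370,32],[388,3]],.078)): print('arm pt',e.round(4))
E
python3 wr.py
```

```text
red 166 [ 0.6518 -0.0428] axis -33.0 ang -31.8
white 88 [ 0.6739 -0.0566] ang -31.9 r 0.0858
C [ 0.601  -0.0113] 25 0.0074 nominal C angs -35.5 -34.5
red->white dir -32.1
arm pt [0.5495 0.0223]
arm pt [0.5148 0.042 ]
```

```bash
python3 -m crank '[[[2.7,3.7,0],[0,0,0]],[[2.7,3.7,0],[0,0,0]],[[2.7,3.7,0],[0,0,0]],[[2.7,3.7,0],[0,0,0]],[[2.7,3.7,0],[0,0,0]]]'; python3 -m crank '[[[2.7,3.7,0],[0,0,0]],[[2.7,3.7,0],[0,0,0]],[[2.5,3.8,0],[0,0,0]],[[0,0,4],[0,0,0]],[[0,0,0],[0,0,0]]]'; python3 -m crank '[[[0,0,4],[0,0,0]],[[0,0,4],[0,0,0]],[[0,0,4],[0,0,0]],[[0,0,3.9],[0,0,0]],[[0,0,0],[0,0,0]]]'; python3 - <<'E'
from h import *
a,_=optics.grab_frame('wrist'); b,_=optics.grab_frame('side')
save(np.hstack([cv2.resize(a,(480,300)),cv2.resize(b[140:320,250:442],(320,300))]),'w3.png')
E
```

```text
clock: 6.55
tcp_pos: [0.5693, 0.1548, 0.2532]
orientation: [-0.0, 3.141, 0.002]
contact_force: [0.7, 0.2, 0.7]
grip_width: 0.0002
gripper_force: 0.0
clock: 7.05
tcp_pos: [0.4882, 0.2652, 0.2094]
orientation: [0.006, -3.135, 0.005]
contact_force: [-1.4, -0.7, -0.8]
grip_width: -0.0002
gripper_force: 0.0
clock: 7.55
tcp_pos: [0.4903, 0.2622, 0.0504]
orientation: [-0.004, -3.135, 0.008]
contact_force: [-0.7, -0.8, -0.3]
grip_width: -0.0001
gripper_force: 0.0
```

View pics/w3.png

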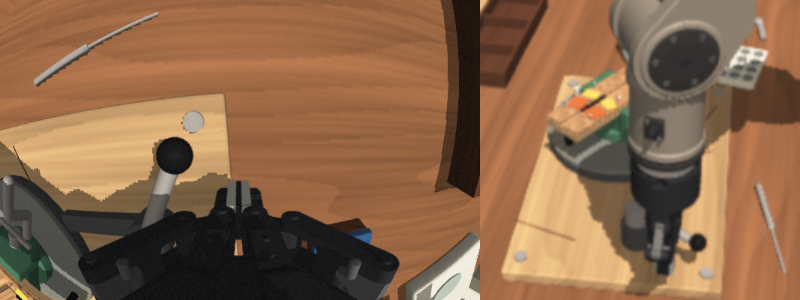

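The finger stands beside the lever, clear of the ball and on the +y side. I'll push it round now.

```bash
python3 -m crank '[[[0.1,-1.2,0],[0,0,0]],[[0.3,-1.1,0],[0,0,0]],[[0.5,-1.1,0],[0,0,0]],[[0.4,-1.1,0],[0,0,0]],[[0.2,-1.1,0],[0,0,0]]]'; python3 -m crank '[[[0,-1.1,0],[0,0,0]],[[-0.1,-1,0],[0,0,0]],[[-0.2,-0.8,0],[0,0,0]],[[0,0,0],[0,0,0]],[[0,0,0],[0,0,0]]]'
cat > lev.py <<'E'
from h import *
im,d,P=cloud('scene'); save(im,'lev%.1f.png'%monitor.get_obs()['clock']); pv=np.array([.538,.195])
D=np.hypot(P[...,0]-pv[0],P[...,1]-pv[1])
for n,k in(('ball',(im.max(-1)<50)&(D>.07)&(D<.11)&(abs(P[...,2]-.072)<.012)),('bar',(im.max(-1)>100)&(np.ptp(im.astype(int),axis=-1)<60)&(D>.025)&(D<.075)&(abs(P[...,2]-.071)<.006))):
    q=P[k][:,:2]-pv; print(n,len(q),np.degrees(np.median(np.arctan2(q[:,1],q[:,0])%6.2832)).round(1) if len(q) else '')
E
python3 lev.py
```

```text
clock: 8.15
tcp_pos: [0.4781, 0.209, 0.0542]
orientation: [0.001, 3.14, 0.003]
contact_force: [2.2, 3.0, 2.3]
grip_width: -0.0001
gripper_force: 1.6
clock: 8.65
tcp_pos: [0.4804, 0.179, 0.0528]
orientation: [-0.003, -3.14, 0.002]
contact_force: [-0.4, 0.1, -0.3]
grip_width: -0.0002
gripper_force: 0.0
ball 0 
bar 77 214.0
```

```bash
python3 -m crank '[[[-0.2,-0.5,0],[0,0,0]],[[-0.2,-0.5,0],[0,0,0]],[[0,0,0],[0,0,0]]]';  python3 -m crank '[[[-0.2,-0.4,0],[0,0,0]],[[0,0,0],[0,0,0]],[[0,0,0],[0,0,0]]]'; python3 lev.py
```

```text
clock: 9.0
tcp_pos: [0.485, 0.1697, 0.0532]
orientation: [-0.002, -3.141, 0.0]
contact_force: [-0.4, 1.1, -0.4]
grip_width: -0.0001
gripper_force: 0.7
clock: 9.3
tcp_pos: [0.4857, 0.1684, 0.0531]
orientation: [0.002, -3.14, -0.003]
contact_force: [-3.6, 8.6, -1.6]
grip_width: -0.0001
gripper_force: 4.1
ball 4 227.3
bar 74 224.0
```

```bash
python3 -m crank '[[[1.3,1.5,0],[0,0,0]],[[1.3,1.5,0],[0,0,0]],[[0,0,-5],[0,0,0]],[[0,0,-5],[0,0,0]],[[0,0,-5],[0,0,0]]]'; python3 -m crank '[[[-3.3,-3.5,-4],[0,0,0]],[[-3.5,-3.5,-1],[0,0,0]],[[-3.5,-3.5,0],[0,0,0]],[[-3.5,-3.5,0],[0,0,0]],[[-3.5,-3.5,0],[0,0,0]]]'; python3 -m crank '[[[-3.5,-3.5,0],[0,0,0]],[[-3.5,-1.5,0],[0,0,0]],[[0,0,0],[0,0,0]],[[0,0,0],[0,0,0]]]'; python3 - <<'E'
from h import *
from wr import analyse
s=monitor.get_obs(); a,d=optics.grab_frame('wrist'); analyse(a,s['tcp_pos'],s['orientation'])
save(a,'w4.png')
E
python3 lev.py
```

```text
clock: 9.85
tcp_pos: [0.4606, 0.1952, 0.2048]
orientation: [-0.002, -3.141, 0.002]
contact_force: [0.7, 2.3, -0.7]
grip_width: 0.0001
gripper_force: 0.0
clock: 10.35
tcp_pos: [0.6278, 0.0261, 0.2454]
orientation: [0.002, 3.141, -0.001]
contact_force: [1.1, 1.0, -0.2]
grip_width: -0.0002
gripper_force: 0.0
clock: 10.75
tcp_pos: [0.6965, -0.0229, 0.2442]
orientation: [-0.004, -3.14, 0.001]
contact_force: [-0.3, 0.4, -0.0]
grip_width: -0.0002
gripper_force: 0.0
red 156 [ 0.6526 -0.0434] axis -31.3 ang -32.0
white 92 [ 0.6738 -0.0565] ang -31.9 r 0.0857
C [ 0.6011 -0.0112] 24 0.0146 nominal C angs -35.6 -34.5
red->white dir -31.6
ball 20 223.8
bar 73 224.1
```

View pics/w4.png

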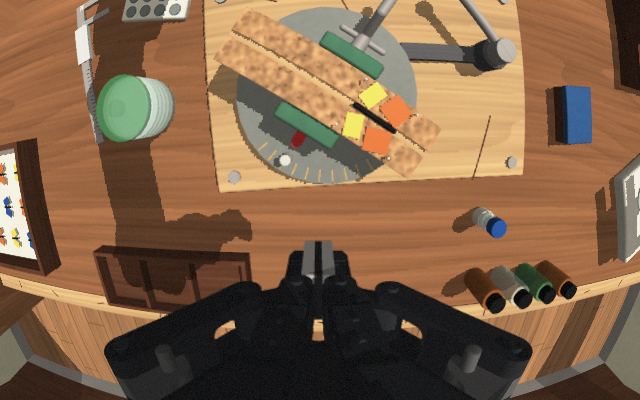

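The pointer (298,139) still aims at the white pin (285,160). The lever is at its stop and nothing loose has moved, so I'm handing in.

```bash
python3 -c "
from bench import r
print(r.hand_in())"
```

```text
the job is handed in; nothing more can be done
None
```

I turned the vise until the pointer was on the white pin, pushed the lock lever to its stop, and backed the arm clear. The last camera check put the pointer within about 1 mm of the pin line and the loose things looked undisturbed. I handed it in at about 11 s; no verdict came back.

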